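# Clip the sample flask's ring into the bench snap hook

### The arm

A 6-joint arm with a two-finger parallel gripper is mounted at the origin on the work surface. World frame = base frame: x ahead of the robot, y to its left, z up, the work surface at z = 0. Lengths are in mm, angles in rad, forces in N, time in s.
With the tool pointing down it reaches from about 350 to 725 mm from the base axis. Payload 4.3 kg.
Tool frame: the origin (TCP) lies between the finger pads, 19 mm behind the fingertips; this is the grasp point; z points along the fingers, y is the line along which they close (so a half turn about z gives the same grasp; the last joint's range is limited). The gripper opens to 85 mm and grips with 20 to 120 N. Pads are 22 mm wide; open, the fingers measure 114 mm over their backs; the gripper's body (76 mm by 85 mm) begins 54 mm behind the grasp point. The pads swing forward as they close: fully open they stand 13 mm farther back than shut.
Start: joints at [1.083, 0.377, 0.081, 1.274, 0, 1.46], TCP at [212.113, 534.484, 250.029] pointing down, gripper open.
Joint ranges: [-2.72, 2.72], [-0.84, 1.66], [-1.02, 1.22], [-1.77, 2.12], [-1.37, 1.28], [-3.14, 3.14]. Speed limits (rad/s): [2.57, 2.57, 3.14, 3.14, 3.14, 3.14].

### API

Orientations are given as a unit quaternion [x, y, z, w].
In Python, from plant import robot, read_camera, camera_model, sign_off gives the robot as it stands.
- The arm moves only by the tool jog_arm, never from a script. Its argument "motion" is one flat list of numbers, 5 for each row, row after row: the finger opening in m, from 0 to 0.0854, then the shift along the tool's x, y, z in m, then the turn about the tool's z in degrees. In form: [jaw, x, y, z, spin, jaw, x, y, z, spin, ...]. A call has 1 to 20 rows; each row is the pose to reach, as a shift and turn from the pose commanded when the call began, along the tool's axes at that moment; what a row does not reach only later rows make up. A row lasts 1/10 s, in which the tool goes at most 50 mm and 8.59 degrees, less where a joint would pass 70% of its speed; a pose out of reach is approached as far as the arm can. A call with a gripper value outside its range is refused whole. The fingers move at their own pace and stop on an object; "squeeze" is the grip in N (left out, the last holds). Time passes only in rows, so rows that repeat a pose let the fingers close. It gives the time, the measured TCP pose, the force, the opening and the grip force at its end, in the units of the state.
- robot.read_state(): the state, without advancing time (a new reading comes with each control period).
- read_camera(name): name is "side" or "top" or "wrist"; returns the picture (420x560x3 uint8, blue, green, red); there is no depth.
- camera_model(name): a dict with "fx", "fy", "cx", "cy" (pixels), "T" (4x4, takes a point from camera to world coordinates). Camera axes: x right, y down, z forward; pixel columns grow to the right and rows downward; lengths in mm; the calibration is good to about 2 mm. A picture is of the moment at which its call begins: read the wrist's pose just before it. camera_model takes no time and is no camera call; for the wrist camera it gives the pose at the moment of the call.
- sign_off(): hands the job in; it is judged then, once.
The state is a dict: "t": time; "q": joint angles; "joint_velocities": joint speeds; "joint_efforts": joint torques, N m; "ee_pos": TCP position; "orientation": TCP orientation; "force": force on the tool from outside, world axes, zero at the start; "ft_torque": the same for the moment, N m; "gripper_width": finger opening in mm; "finger_force": force on a finger pad.
Only numpy, scipy, OpenCV 4.12 (cv2) and the standard library are available. Lean on these libraries where they do the work, as an engineer would, in place of code of your own. Each camera call takes 0.05 s, during which the arm holds its last target. There are 200 camera calls.

### The job

Secure the steel sample flask that has a ring on its side to the snap hook on the bench (the hook whose mouth is closed by a sprung gate, not the open one): carry the flask there upright and lower its ring down over the hook, so that the ring's lower bar presses the gate inward, drops inside the hook and the gate snaps shut above it. Set the flask down, do not drop it, and leave it standing upright on the bench with its ring caught in the hook.

Things in the scene. Friction and masses are not known exactly. Their poses are not given: they have to be found in the camera images.
- flask: Loose steel flask, 0.3-0.6 kg, the only one with a ring (a like one without stands near). Origin: centre of underside, z up. Body 66 mm diameter, 118 high; grey lid (58 diameter) to 130; on it a square grey grip block 30 x 30 mm, sides along the flask's x and y, 130 to 174 mm above the underside: grasp it from above, TCP at 152. The ring stands out on the flask's +x side.
- ring (a point): Middle of the lower bar of the flask's ring: 75 mm along flask +x from its axis, 32 mm above its underside; same axes as the flask, moves with it. The ring is an upright oblong link of 6 mm round steel bar, fixed edge-on to the flask in its x-z plane; opening 44 mm wide (x), 68 mm high (35 to 103 mm above the underside). The lower bar runs along x.
- hook: Snap hook of 10 mm steel bar, fixed upright on a plate 36 x 100 x 10 mm (x, y, z); the like open hook has no gate. Origin: on the bench under the best entry spot; z up; hook lies in its y-z plane. Inside runs from y -35 (hinge post) to 18 mm (nose); bend's top at z 23, nose and gate tops 91, hinge 95 mm. Ring must be square to it: flask x along hook x (flask on hook's -x side) or reversed.
- gate (a joint): Snap hook's gate, rad: 0 shut (level), to 1.31 pressed down and in; a spring shuts it (2.3 N at its free end to start, 0.17 N m when fully open). 8 mm bar along hook y, hinge at y -33, free end at 16 mm, z 87. A ring bar lowered straight down at y -12 to 12 mm passes its free end at the latest 40 mm above the bench; it is at 32 mm when the flask stands on the bench.

How it is judged (in metres and radians):
On the way, in this order (a step that is already met when the one before it is completed fails the run):
1. the ring's lower bar, over the mouth of the snap hook, has pressed the gate inward (more than 0.3 rad) (value of joint gate above 0.3 rad and x of ring in the frame of hook between -0.03 and 0.03 m and y of ring in the frame of hook between -0.04 and 0.03 m and height (world z) of flask above 0.016 m).
2. the flask is lowered to within 15 mm of the bench while still held (height (world z) of flask below 0.015 m and contact force between flask and the fingers above 1 N).
At the end, for the whole second after the job is handed in: Ring's lower bar inside the snap hook (its middle within 22 mm of the hook's plane, between the posts, 20 to 50 mm above the bench; ring square to the hook within 0.5 rad), gate within 0.15 rad of shut, flask standing on the bench (within 10 mm), at rest, upright within 0.15 rad (x of ring in the frame of hook between -0.022 and 0.022 m and y of ring in the frame of hook between -0.037 and 0.02 m and z of ring in the frame of hook between 0.02 and 0.05 m and angle between the x axis of flask and the x axis of hook, either way round below 0.5 rad and value of joint gate below 0.15 rad and angle between flask's own z axis and vertical below 0.15 rad and height (world z) of flask below 0.01 m and linear speed of flask below 0.03 m/s and angular speed of flask below 0.3 rad/s); the robot touches nothing.
It fails at once if the flask is tipped more than 0.6 rad from upright (angle between flask's own z axis and vertical above 0.6 rad).
It also fails if it takes over 40 s, if anything falls off the work surface, if the arm or the gripper's body presses on something with over 40 N, if the wrist force passes 120 N, or if a joint passes its speed limit or range.

## Working session

There is one attempt and no reset: what is moved stays moved. The work goes in short steps, Python scripts to look and compute and a tool call to move; the robot and the scene stay as the last step left them, time stands still between calls to the robot, and variables do not carry over. Pictures are saved under pics/ and viewed, at most 10 in all, crops included, and the job is handed in when it is done.

Besides the shell and the picture viewer there is one more tool, called after "Request:" as a command line: name --argument value ..., lists and objects as JSON in quotes. jog_arm: Moves the arm, as the interface text tells. Its arguments: {"type":"object","properties":{"motion":{"type":"array","items":{"type":"number"}},"squeeze":{"type":"number"}},"required":["motion"]}

```bash
mkdir -p pics; python3 - <<'E'
from plant import robot, read_camera, camera_model
import cv2
s=robot.read_state();print(s)
for n in("top","side"):
    cv2.imwrite(f"pics/{n}0.png",read_camera(n));m=camera_model(n);print(n,m)
E
```

```text
{'t': 0.0, 'q': array([1.08270090e+00, 3.78068682e-01, 7.96137995e-02, 1.27443430e+00,
       5.03392384e-07, 1.46051535e+00]), 'joint_velocities': array([-0.00106604, -0.00043023,  0.00059316,  0.0004689 , -0.00162515,
       -0.00023645]), 'joint_efforts': array([-3.43756692e-03, -4.63603878e+01,  2.69875306e+01,  2.07344274e-02,
       -3.17848726e-04, -8.28815736e-07]), 'ee_pos': array([211.79424567, 533.88542313, 249.05297837]), 'orientation': array([ 1.87785572e-01,  9.82209491e-01, -9.99869018e-04, -3.08669991e-04]), 'force': array([ 0.97950347, -0.04788987, -0.45061652]), 'ft_torque': array([ 0.03527376,  0.03039243, -0.02791064]), 'finger_force': 0.0, 'gripper_width': 85.35819232623355}
top {'fx': 507.8196896377017, 'fy': 507.8196896377017, 'cx': 279.14778471563386, 'cy': 206.80207092538265, 'T': array([[-1.65376456e-02, -9.89770875e-01,  1.41704345e-01,
         3.74542897e+02],
       [-9.99862742e-01,  1.62286612e-02, -3.33595624e-03,
        -2.16820115e+00],
       [ 1.00216053e-03, -1.41740064e-01, -9.89903404e-01,
         1.24197471e+03],
       [ 0.00000000e+00,  0.00000000e+00,  0.00000000e+00,
         1.00000000e+00]])}
side {'fx': 410.4329904067035, 'fy': 410.4329904067035, 'cx': 274.0978027184774, 'cy': 210.0780066623591, 'T': array([[ 9.68284851e-01, -1.87286987e-01,  1.65372406e-01,
         4.04139739e+02],
       [-2.49846657e-01, -7.28594594e-01,  6.37751179e-01,
        -5.02069568e+02],
       [ 1.04694425e-03, -6.58842547e-01, -7.52280135e-01,
         6.71549072e+02],
       [ 0.00000000e+00,  0.00000000e+00,  0.00000000e+00,
         1.00000000e+00]])}
```

View pics/top0.png

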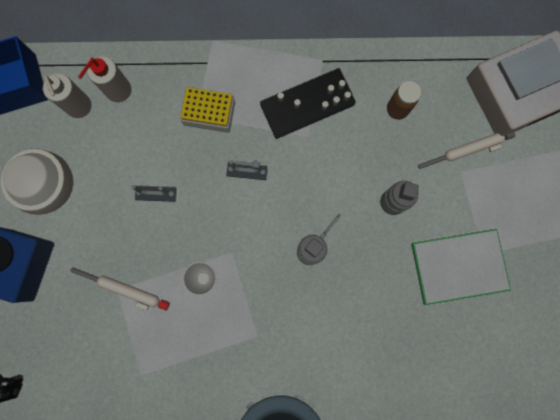

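View pics/side0.png

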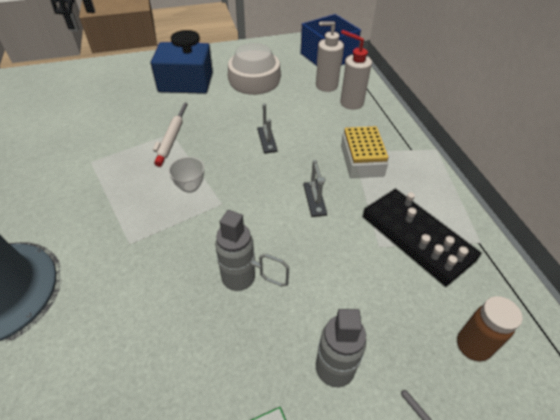

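The ringed flask is near top (312,247), its ring pointing to (338,216). The two hooks are at top (155,192) and (247,170). I'll enlarge the hooks and the flask.

```bash
python3 - <<'E'
import cv2,numpy as np
t=cv2.imread("pics/top0.png");s=cv2.imread("pics/side0.png")
def c(i,x,y,w,h,k): return cv2.resize(i[y:y+h,x:x+w],None,fx=k,fy=k,interpolation=cv2.INTER_CUBIC)
a=np.hstack([c(t,215,150,65,50,6),c(t,290,205,65,50,6)])
b=np.hstack([c(t,125,170,65,50,6),c(s,295,155,65,50,6)])
cv2.imwrite("pics/c1.png",np.vstack([a,b]))
b=np.hstack([c(s,295,150,40,75,8),c(s,245,90,40,75,8)])
cv2.imwrite("pics/c2.png",b)
E
```

```text
(no output)
```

View pics/c1.png

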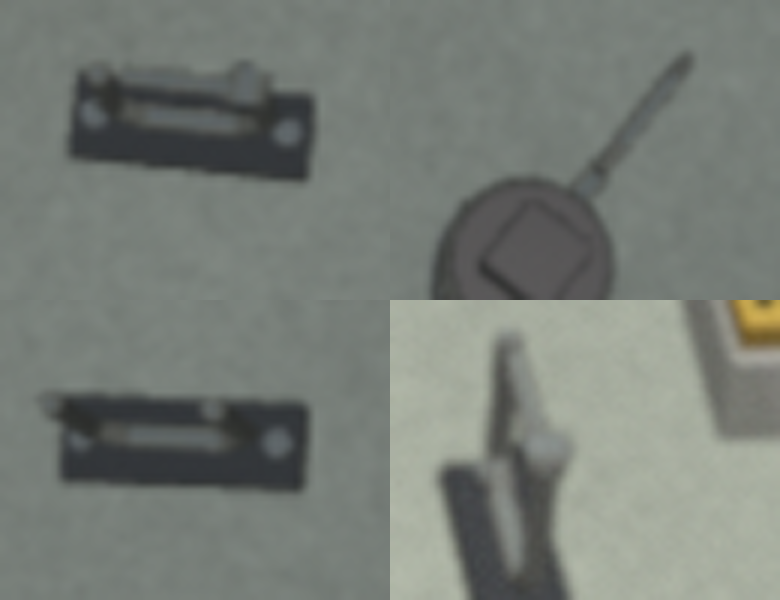

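View pics/c2.png

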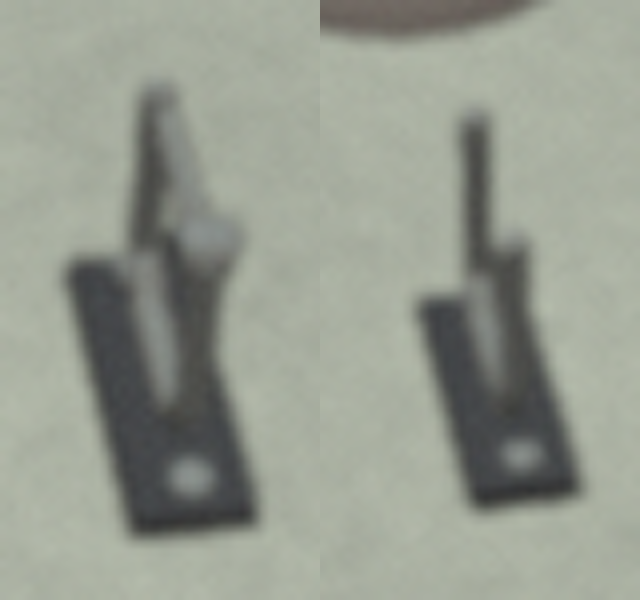

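The gated hook is the one at top (247,170). In crop 1 its hinge knob is at (247,82), i.e. the -y world end, and its nose is at (98,75). The ring's far edge is at about top (339,214). Next I'll calculate positions.

```bash
cat > h.py <<'E'
import numpy as np
from plant import robot, read_camera, camera_model
def ray(m,p):
    d=m["T"][:3,:3]@[(p[0]-m["cx"])/m["fx"],(p[1]-m["cy"])/m["fy"],1]
    return m["T"][:3,3],d
def onz(m,p,z):
    o,d=ray(m,p); return (o+d*(z-o[2])/d[2]).round(1)
def proj(m,P):
    c=m["T"][:3,:3].T@(np.array(P,float)-m["T"][:3,3])
    return np.array([m["fx"]*c[0]/c[2]+m["cx"],m["fy"]*c[1]/c[2]+m["cy"]]).round(1)
def cr(u,v,k,x,y): return ((u+.5)/k-.5+x,(v+.5)/k-.5+y)
E
python3 - <<'E'
from h import *
import cv2
m=camera_model("top");s=camera_model("side")
T=lambda u,v:cr(u,v,6,215,150)
print("plate",[onz(m,T(*p),10) for p in((80,72),(68,157),(307,180),(316,95))])
print("hinge,nose",onz(m,T(247,82),88),onz(m,T(98,75),88))
print("bend",onz(m,T(110,115),20),onz(m,T(262,128),20))
S=lambda u,v:cr(u,v,8,295,150)
print("side hinge,nose",onz(s,S(208,235),88),onz(s,S(157,90),88))
F=lambda u,v:cr(u-390,v,6,290,205)
print("ring far",onz(m,F(688,60),100),"ring root",onz(m,F(590,183),100),"block corner",onz(m,F(530,197),174),onz(m,F(590,265),174),onz(m,F(480,262),174))
i=cv2.imread("pics/top0.png");j=cv2.imread("pics/side0.png")
k=lambda i,x,y:cv2.resize(i[y:y+50,x:x+40],None,fx=10,fy=10,interpolation=cv2.INTER_CUBIC)
cv2.imwrite("pics/c3.png",np.hstack([k(i,293,223),k(j,212,203)]))
E
```

```text
plate [array([666.4, 119. ,  10. ]), array([630.6, 124. ,  10. ]), array([619.3,  25.6,  10. ]), array([655. ,  21.5,  10. ])]
hinge,nose [642.9  46.6  88. ] [646.6 104.3  88. ]
bend [645.8 105.7  20. ] [639.3  43.6  20. ]
side hinge,nose [644.5  50.4  88. ] [649.  105.5  88. ]
ring far [ 518. -142.  100.] ring root [ 472.  -103.6  100. ] block corner [461.1 -75.8 174. ] [436.9 -96.2 174. ] [438.6 -57.7 174. ]
```

View pics/c3.png

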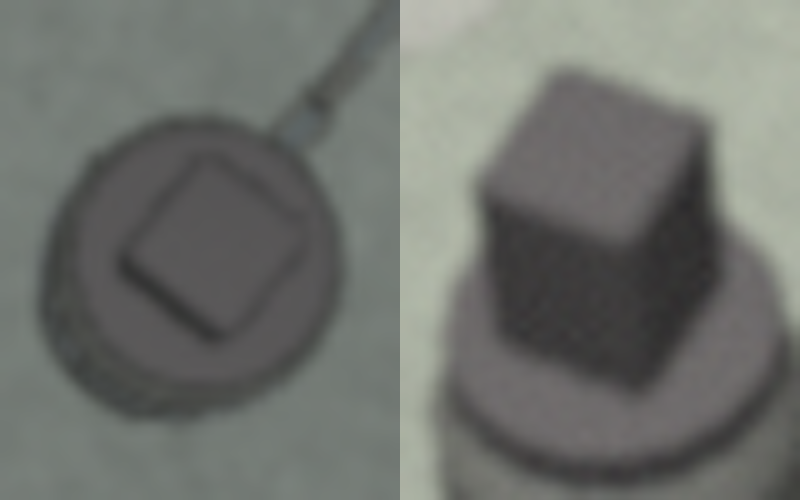

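```bash
python3 - <<'E'
from h import *
from scipy.optimize import least_squares
m=camera_model("top");s=camera_model("side")
A=[cr(u,v,10,293,223) for u,v in((308,222),(203,152),(122,258),(222,335))]
B=[cr(u-400,v,10,212,203) for u,v in((710,118),(565,70),(482,188),(630,242))]
print([onz(m,p,174) for p in A],[onz(s,p,174) for p in B])
def c(x,y,a):
    return [(x+15*(np.cos(a)*i-np.sin(a)*j),y+15*(np.sin(a)*i+np.cos(a)*j),174) for i,j in((1,-1),(1,1),(-1,1),(-1,-1))]
for M,P in(((m,),(A,)),((s,),(B,)),((m,s),(A,B))):
    best=min((least_squares(lambda p:np.ravel([np.array(sorted(map(tuple,[proj(mm,q) for q in c(*p)])))-np.array(sorted(PP)) for mm,PP in zip(M,P)]),(450,-78,a),diff_step=1e-3) for a in(-.6,-.7,-.8)),key=lambda r:r.cost)
    print(best.x,best.cost)
st=robot.read_state();q=st["orientation"]
from scipy.spatial.transform import Rotation as R
print(R.from_quat(q).as_matrix().round(4))
E
```

```text
[array([445.3, -97.3, 174. ]), array([460.4, -75.7, 174. ]), array([438.4, -58.1, 174. ]), array([422. , -78.6, 174. ])] [array([462.5, -76.5, 174. ]), array([441.9, -60.7, 174. ]), array([424.8, -81.8, 174. ]), array([445.3, -98.3, 174. ])]
[441.39568005 -77.97238647  -0.69358333] 2.0199999999999325
[443.89805665 -79.63357785  -0.61375443] 4.479999999999961
[442.88184863 -78.31161     -0.70262732] 7.8299999999999645
[[-9.295e-01  3.688e-01 -9.000e-04]
 [ 3.688e-01  9.295e-01 -1.600e-03]
 [ 2.000e-04 -1.800e-03 -1.000e+00]]
```

Request:
jog_arm --motion '[0.085,-0.022,-0.024,0,0,0.085,-0.058,-0.064,0,3,0.085,-0.088,-0.097,0,6,0.085,-0.117,-0.129,0,9,0.085,-0.147,-0.162,0,12,0.085,-0.176,-0.194,0,15,0.085,-0.205,-0.226,0,17.4,0.085,-0.235,-0.259,0,17.4,0.085,-0.264,-0.291,0,17.4,0.085,-0.293,-0.323,0,17.4,0.085,-0.323,-0.355,0,17.4,0.085,-0.352,-0.388,0,17.4,0.085,-0.382,-0.42,0,17.4,0.085,-0.411,-0.452,0,17.4,0.085,-0.43,-0.474,0,17.4,0.085,-0.4402,-0.4846,0,17.4,0.085,-0.4402,-0.4846,0,17.4]' --squeeze 50

```text
t: 1.8
ee_pos: [442.8, -79.4, 249.6]
orientation: [0.335, 0.942, 0.0, -0.0]
force: [-0.0, 0.8, 0.6]
gripper_width: 85.1
finger_force: 0.0
```

```bash
python3 - <<'E'
from h import *
import cv2
s=robot.read_state();print(s["t"],s["ee_pos"],s["orientation"])
m=camera_model("wrist");cv2.imwrite("pics/w1.png",read_camera("wrist"));print(m)
print(proj(m,(442.5,-78.3,174)))
E
```

```text
1.8 [442.83726616 -79.44240027 249.58423392] [ 3.35350518e-01  9.42093382e-01  9.13200205e-05 -2.83792968e-04]
{'fx': 291.9393936080742, 'fy': 291.9393936080742, 'cx': 277.55291918477235, 'cy': 208.7882512629059, 'T': array([[ 6.32160050e-01,  7.43650524e-01,  2.17617942e-01,
         3.87379727e+02],
       [ 7.74837668e-01, -6.06531067e-01, -1.78175904e-01,
        -3.49880525e+01],
       [-5.08561971e-04,  2.81254268e-01, -9.59633148e-01,
         3.73359184e+02],
       [ 0.00000000e+00,  0.00000000e+00,  0.00000000e+00,
         1.00000000e+00]])}
[279.5 224.3]
```

View pics/w1.png

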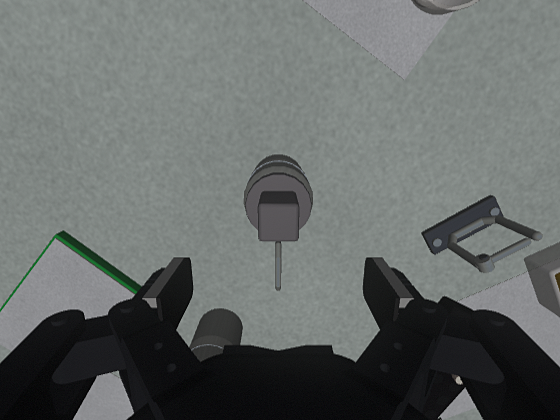

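The block top's centre is at (279,223), against a predicted (279.5,224.3), and the ring runs straight along col 278, so the grasp is aligned. The hook is at right, with its knob at (486,263) and its nose at (537,236).

Request:
jog_arm --motion '[0.085,0,0,0.02,0,0.085,0,0,0.05,0,0.085,0,0,0.08,0,0.085,0,0,0.094,0,0.085,0,0,0.0975,0,0.06,0,0,0.0975,0,0.045,0,0,0.0975,0,0.02,0,0,0.0975,0,0.02,0,0,0.0975,0,0.02,0,0,0.0975,0,0.02,0,0,0.0975,0,0.02,0,0,0.0975,0]' --squeeze 60

```text
t: 3.05
ee_pos: [443.2, -78.7, 153.5]
orientation: [0.334, 0.942, -0.0, 0.001]
force: [-1.5, -1.4, 6.3]
gripper_width: 29.5
finger_force: 60.3
```

```bash
python3 - <<'E'
from h import *
m={'fx': 291.94,'fy': 291.94,'cx': 277.553,'cy': 208.788,'T':np.array([[.63216005,.743650524,.217617942,387.379727],[.774837668,-.606531067,-.178175904,-34.9880525],[-.000508561971,.281254268,-.959633148,373.359184],[0,0,0,1]])}
print("plate",[onz(m,p,10) for p in((423,237),(435,254),(500,214),(492,196))])
print("knob,nose",onz(m,(486,263),88),onz(m,(537,236),88))
st=robot.read_state();print(st["ee_pos"],st["orientation"],st["gripper_width"],st["finger_force"])
E
```

```text
plate [array([622.9,  23.2,  10. ]), array([654.5,  22.8,  10. ]), array([658.5, 117.7,  10. ]), array([630.1, 121.1,  10. ])]
knob,nose [641.1  47.5  88. ] [646.7 103.7  88. ]
[443.20619942 -78.7174276  153.52909732] [ 3.34287013e-01  9.42470806e-01 -3.90662412e-05  9.85403721e-04] 29.532676974705257 60.27260363101959
```

Request:
jog_arm --motion '[0.02,0,0,-0.005,0,0.02,0,0,-0.02,0,0.02,0,0,-0.04,0,0.02,0,0,-0.06,0,0.02,0,0,-0.08,0,0.02,0,0,-0.092,0,0.02,0,0.002,-0.095,-0.5,0.02,0,0.01,-0.095,-2,0.02,0,0.025,-0.095,-4,0.02,0.001,0.047,-0.095,-7,0.02,0.002,0.07,-0.095,-11,0.02,0.003,0.095,-0.095,-15,0.02,0.003,0.12,-0.095,-19,0.02,0.004,0.145,-0.095,-23,0.02,0.005,0.168,-0.095,-27,0.02,0.005,0.187,-0.095,-30,0.02,0.005,0.2,-0.095,-32,0.02,0.0055,0.207,-0.095,-33,0.02,0.0055,0.2102,-0.095,-33.4,0.02,0.0055,0.2102,-0.095,-33.4]'

```text
t: 5.05
ee_pos: [570.4, 88.3, 247.1]
orientation: [0.049, 0.999, -0.0, -0.0]
force: [-0.3, 0.1, -4.6]
gripper_width: 29.5
finger_force: 60.2
```

```bash
python3 - <<'E'
from h import *
import cv2
s=robot.read_state();print(s["t"],s["ee_pos"],s["orientation"],s["gripper_width"],s["finger_force"])
W=read_camera("wrist");t=read_camera("top");sd=read_camera("side")
m=camera_model("wrist");np.save("mw.npy",m["T"])
k=lambda i,x,y,w,h,f:cv2.resize(i[y:y+h,x:x+w],None,fx=f,fy=f,interpolation=cv2.INTER_CUBIC)
cv2.imwrite("pics/p2.png",np.hstack([k(W,190,160,200,280,2)[:520],k(sd,260,90,100,130,4)]))
E
```

```text
5.05 [570.42006175  88.28071779 247.11085764] [ 4.93165098e-02  9.98783110e-01 -1.19619845e-04 -4.07830916e-04] 29.485558012321377 60.18513321876526
```

View pics/p2.png

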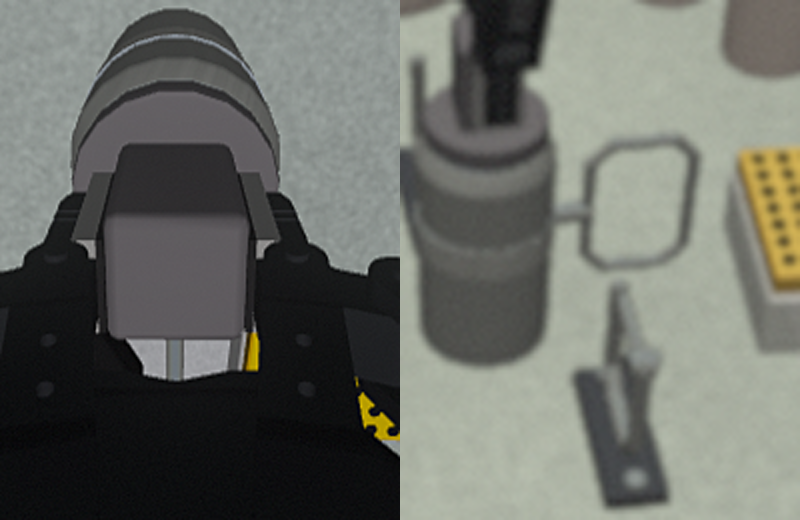

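The flask is held upright. In the side crop the lower bar of the ring is around (642,263), above the hook. I'll check its projected position.

```bash
python3 - <<'E'
from h import *
s=camera_model("side");st=robot.read_state()
q=st["orientation"];yaw=2*np.arctan2(q[1],q[0])-np.pi;print("flask yaw",yaw)
u=np.array([np.cos(yaw),np.sin(yaw),0]);
c=np.array([*st["ee_pos"][:2],0])-0.8*u;z=st["ee_pos"][2]-153+32
for d in(53,75,97): 
    P=c+d*u+[0,0,z];p=proj(s,P);print(d,P.round(1),p,(p-[260,90]+.5)*4-.5+[400,0])
for P in((644.5,48.5,88),(647,105,88)): 
    p=proj(s,P);print(p,(p-[260,90]+.5)*4-.5+[400,0])
E
```

```text
flask yaw -0.09953636970970337
53 [622.2  82.6 126.6] [306.4 156. ] [587.1 265.5]
75 [644.1  80.4 126.6] [317.2 154.9] [630.3 261.1]
97 [666.   78.2 126.6] [327.9 153.8] [673.1 256.7]
[320.9 179.6] [645.1 359.9]
[313.4 161.1] [615.1 285.9]
```

Request:
jog_arm --motion '[0.02,0,0,0.005,0,0.02,0,0,0.012,0,0.02,0,0,0.018,0,0.02,0,0,0.023,0,0.02,0,0,0.028,0,0.02,0,0,0.033,0,0.02,0,0,0.038,0,0.02,0,0,0.043,0,0.02,0,0,0.048,0,0.02,0,0,0.053,0,0.02,0,0,0.058,0,0.02,0,0,0.062,0,0.02,0,0,0.066,0,0.02,0,0,0.07,0,0.02,0,0,0.074,0,0.02,0,0,0.078,0,0.02,0,0,0.082,0,0.02,0,0,0.086,0,0.02,0,0,0.089,0,0.02,0,0,0.09,0]'

```text
t: 7.2
ee_pos: [570.1, 88.1, 156.7]
orientation: [0.049, 0.999, -0.0, -0.001]
force: [1.2, -0.2, -4.6]
gripper_width: 29.7
finger_force: 60.3
```

```bash
python3 - <<'E'
from h import *
import cv2
s=robot.read_state();print(s["t"],s["ee_pos"],s["orientation"],s["gripper_width"],s["force"],s["ft_torque"])
sd=read_camera("side");t=read_camera("top")
k=lambda i,x,y,w,h,f:cv2.resize(i[y:y+h,x:x+w],None,fx=f,fy=f,interpolation=cv2.INTER_CUBIC)
cv2.imwrite("pics/p3.png",k(sd,250,120,120,120,5))
E
```

```text
7.2 [570.13375502  88.14851505 156.72841634] [ 4.93994901e-02  9.98778849e-01 -2.14992042e-04 -6.75179496e-04] 29.745147741875865 [ 1.17247245 -0.18287175 -4.61340534] [-0.0218695  -0.07467995 -0.02398578]
```

View pics/p3.png

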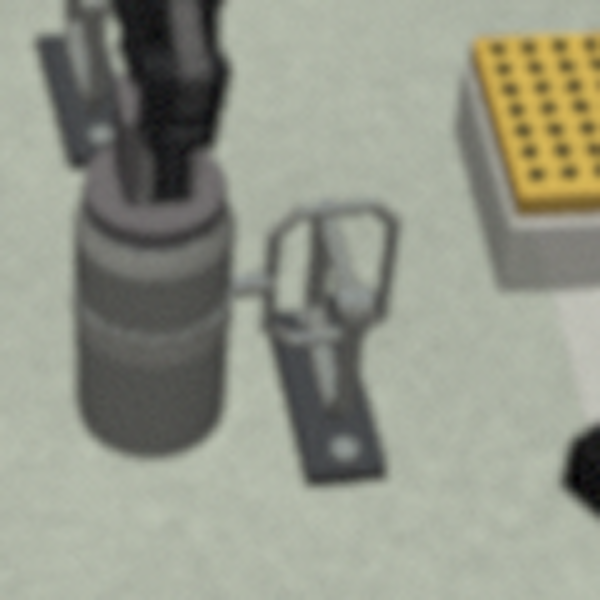

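The ring's lower bar (around (310,325)) is inside the hook, and the gate is closed from the nose (325,220) to the knob (352,300). About 3 mm remains to the bench.

Request:
jog_arm --motion '[0.02,0,0,0.001,0,0.02,0,0,0.002,0,0.02,0,0,0.003,0,0.02,0,0,0.0035,0,0.02,0,0,0.0035,0]'

```text
t: 7.8
ee_pos: [570.6, 88.4, 153.9]
orientation: [0.049, 0.999, 0.0, -0.0]
force: [0.9, 0.2, -4.7]
gripper_width: 29.2
finger_force: 60.3
```

Request:
jog_arm --motion '[0.02,0,0,0.0005,0,0.02,0,0,0.001,0,0.02,0,0,0.0015,0,0.02,0,0,0.0015,0]'

```text
t: 8.2
ee_pos: [570.9, 88.4, 153.6]
orientation: [0.049, 0.999, 0.0, 0.001]
force: [-3.3, -1.1, 5.4]
gripper_width: 29.4
finger_force: 61.5
```

Contact with the bench is confirmed. I'll open the fingers and retreat upward.

Request:
jog_arm --motion '[0.02,0,0,-0.0005,0,0.032,0,0,-0.0005,0,0.04,0,0,-0.0005,0,0.06,0,0,-0.0005,0,0.08,0,0,-0.0005,0,0.085,0,0,-0.0005,0,0.085,0,0,-0.0005,0,0.085,0,0,-0.01,0,0.085,0,0,-0.03,0,0.085,0,0,-0.06,0,0.085,0,0,-0.09,0,0.085,0,0,-0.12,0,0.085,0,0,-0.13,0,0.085,0,0,-0.13,0,0.085,0,0,-0.13,0]'

```text
t: 9.7
ee_pos: [570.3, 88.4, 281.5]
orientation: [0.049, 0.999, 0.0, -0.001]
force: [-0.4, 0.2, -0.5]
gripper_width: 85.3
finger_force: 0.0
```

```bash
python3 - <<'E'
from h import *
import cv2
sd=read_camera("side");t=read_camera("top")
k=lambda i,x,y,w,h,f:cv2.resize(i[y:y+h,x:x+w],None,fx=f,fy=f,interpolation=cv2.INTER_CUBIC)
cv2.imwrite("pics/p4.png",k(sd,250,120,120,120,5))
E
```

```text
(no output)
```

View pics/p4.png

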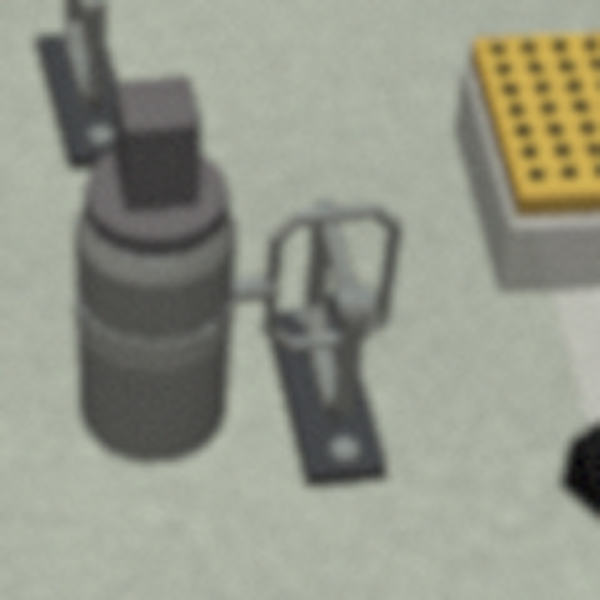

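The flask stands upright and released, with its ring around the hook and the gate level from (325,215) to (352,300).

```bash
python3 -c "
from plant import sign_off
print(sign_off())"
```

```text
the job is handed in; nothing more can be done
None
```

The job is handed in: the last picture showed the flask released and upright on the bench, its ring inside the snap hook and the gate shut above it; no verdict came back.

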